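# Third hand: hold a bracket against the jig's sprung stop

## Task

Set the angle bracket down flat in the channel of the screw-down jig, between the two rails, with its upright flange towards the sprung stop, then slide it against the stop and keep pushing until the stop's red pointers stand inside the green bands. Finish while still holding the bracket pressed there, steady, so that a colleague can drive the screws; do not let go or put it down, never drive the stop to the end of its travel, and leave everything else on the bench where it is.

Things in the scene. Friction and masses are not known exactly. Their poses are not given: they have to be found in the camera images.
- bracket_center (a point): Centre (30 mm over the underside) of a loose aluminium angle bracket with a blue rib, 70 x 50 x 60 mm (x, y, z), 0.18 kg. Foot plate 70 x 50 mm, 8 mm thick, two screw slots. Blue rib in the middle, up to the top: 12 mm thick (along y), x = -30 to 27 mm; grip it across y, fingertips 12 mm or more over the underside. +x is the way the flange faces, z up.
- bracket_face (a point): Middle of the outer face of the bracket's upright flange (8 mm thick, 50 mm wide, 60 mm high), 35 mm along +x from bracket_center and at the same height; the face that meets the stop.
- jig: Screw-down jig, fixed to the bench. Origin on the bench top under the middle of its bed; +x runs along the channel to the stop, z up. Smooth, slippery steel bed 15 mm high, x = -120 to 120 mm; two aluminium rails, 10 mm higher, leave a channel 58 mm wide centred on y = 0. End wall at x = 100 to 114 mm, 65 mm high. Each rail's white strip has a green band, x = 59 to 71 mm.
- stop (a joint): Sprung stop pad of the jig, sliding along the jig's +x: 0 at rest, up to 0.040 m pushed in. Its spring pushes back with 500 N per metre of travel, no preload: 10 N at 0.020 m. The red pointers stand inside the green bands from 0.014 to 0.026 m (7 to 13 N).
- stop_face (a point): Middle of the stop pad's black front face (50 mm wide, up to 49 mm over the bed), 30 mm over the bed; at jig x = 45 mm when at rest, and it moves with the pad. The pad faces the jig's -x.
- screwdriver_grip (a point): Handle of a loose yellow screwdriver lying on the bench: leave it alone.
- tape_roll: Loose roll of tape lying flat, 96 x 95 x 25 mm, origin under its centre: leave it alone.
- beaker: Loose beaker, 55 mm wide, 62 mm high, origin under its centre: leave it alone.
There are look-alikes about, which are no part of the job. What is shaped like the part that bears bracket_center but purple or turquoise is not meant.

How it is judged (in metres and radians):
On the way:
1. the bracket sits flat on the jig's bed, between the rails, flange towards the stop (z of bracket_center in the frame of jig between 0.041 and 0.049 m and y of bracket_center in the frame of jig between -0.006 and 0.006 m and angle between bracket_center's own z axis and vertical below 0.08 rad and angle between the x axis of bracket_center and the x axis of jig, either way round below 0.1 rad and x of stop_face in the frame of bracket_center above 0 m), for 0.2 s.
At the end, for the whole second after the job is handed in: Still held or pushed by the robot and at rest: flat on the bed (4 mm, tilt 0.08 rad), between the rails (6 mm off middle), in line (0.10 rad), flange face within 10 mm of the stop face, stop pushed in 13.5 to 26.5 mm, bracket pressing on it with 6 to 14 N (z of bracket_center in the frame of jig between 0.041 and 0.049 m and y of bracket_center in the frame of jig between -0.006 and 0.006 m and angle between bracket_center's own z axis and vertical below 0.08 rad and angle between the x axis of bracket_center and the x axis of jig, either way round below 0.1 rad and x of bracket_center in the frame of jig between 0.019 and 0.041 m and distance between bracket_face and stop_face below 0.01 m and value of joint stop between 0.0135 and 0.0265 m and contact force between bracket and stop between 6 and 14 N and contact force between any of the fingers, the arm and bracket above 2 N and linear speed of bracket below 0.01 m/s); the arm keeps its last pose, push and grip.
It fails at once if the stop is driven to the end of its travel (over 37 mm) (value of joint stop above 0.037 m).
It fails at once if the screwdriver is disturbed (moved over 30 mm) (distance of screwdriver_grip from where it was at the start of the episode above 0.03 m).
It fails at once if the tape roll is disturbed (moved over 30 mm) (distance of tape_roll from where it was at the start of the episode above 0.03 m).
It fails at once if the beaker is disturbed (moved over 30 mm) (distance of beaker from where it was at the start of the episode above 0.03 m).
It also fails if it takes over 42 s, if anything falls off the work surface, if the arm or the gripper's body presses on something with over 40 N, if the wrist force passes 120 N, or if a joint passes its speed limit or range.

## Robot

A 6-joint arm with a two-finger parallel gripper is mounted at the origin on a cart in front of the work surface, level with it; the furniture and walls round the work are solid. World frame = base frame: x ahead of the robot, y to its left, z up, the work surface at z = 0. Lengths are in m, angles in degrees, forces in N, time in s.
With the tool pointing down it reaches from about 0.4 to 0.825 m from the base axis. Payload 7 kg.
Tool frame: the origin (TCP) lies midway between the tips of the shut fingers; the grasp point (between the pads) lies r.grip_depth behind it (r.grip_depth is the distance from the TCP to the grasp point, in m); z points along the fingers, y is the direction in which the jaws open and shut (so a half turn about z gives the same grasp; the last joint's range is limited). The gripper opens to 88 mm and grips with 3 to 60 N. Pads are 19 mm wide; open, the fingers measure 130 mm over their backs; the gripper's body (78 mm by 193 mm) begins 47 mm behind the grasp point.
Start: joints at [-56.545, 20.546, 0.682, 0, -70.136, -16.507], TCP at [0.197, -0.646, 0.227] pointing down, gripper open.
Joint ranges: [-176.03, 176.03], [-82.01, 121.73], [-58.28, 71.71], [-173.87, 95.51], [-174.79, -0.11], [-173.66, 173.66]. Speed limits (degrees/s): [136.94, 136.94, 172.46, 180, 180, 180].

## Interface

Orientations are given as [roll, pitch, yaw] about the fixed x, y, z axes, in that order (R = Rz(yaw) Ry(pitch) Rx(roll)).
In Python, from plant import r, imaging, close_job gives the robot as it stands.
- The arm moves only by the tool step_arm, never from a script. Its argument "commands" is a list of rows, each a list of 2 entries, a list of its own where there are three numbers: the shift along the tool's x, y, z in mm, then the turn about the tool's z in degrees. In form: [[[x, y, z], twist], ...]. A call has 1 to 20 rows; each row shifts and turns the commanded pose from where the row before left it, along the tool's axes as they then stand; what a row does not reach is not made up. A row lasts 1/8 s, in which the tool goes at most 62.5 mm and 10.7 degrees, less where a joint would pass 70% of its speed; a pose out of reach is approached as far as the arm can. A call with a gripper value outside its range is refused whole. "gripper" is the closure, from 0 (fully open) to 1 (shut), set as the call begins (left out, the last holds). The fingers move at their own pace and stop on an object; "grip_force" is the grip in N (left out, the last holds). Time passes only in rows, so rows that do not move let the fingers close. It gives the time, the measured TCP pose, the force and the opening at its end, in the units of the state.
- r.get_state(): the state, without advancing time (a new reading comes with each control period).
- imaging.capture(name): name is "scene" or "side" or "wrist"; returns a dict with "img" (420x560x3 uint8, red, green, blue), "z_map" (420x560 float32, m along the optical axis (not along the pixel's ray), 0 where there is no reading), "vfov" (degrees; the focal length in pixels is half the picture's height over the tangent of half this angle, whatever the lens; pixels are square), "cx", "cy" (the principal point, pixels), "extrinsics" (4x4, takes a point from camera to world coordinates); the wrist camera has in their place "T_tool_cam" (4x4, takes a point from camera to tool coordinates, whose origin is the TCP and whose axes are the flange's). Camera axes: x right, y down, z forward; pixel columns grow to the right and rows downward; lengths in m; the calibration is good to about 2 mm. A picture is of the moment at which its call begins: read the wrist's pose just before it.
- close_job(): hands the job in, once; it reports no verdict.
The state is a dict: "time_s": time; "joints": joint angles; "qd": joint speeds; "joint_torque": joint torques, N m; "tcp_pos": TCP position; "eef_rot": TCP orientation; "contact_force": force on the tool from outside, world axes, zero at the start; "moment": the same for the moment, N m; "gripper_width": finger opening in m.
Only numpy, scipy, OpenCV 4.12 (cv2) and the standard library are available. Lean on these libraries where they do the work, as an engineer would, in place of code of your own. Each camera call takes 0.05 s, during which the arm holds its last target.

## Working session

There is one attempt and no reset: what is moved stays moved. The work goes in short steps, Python scripts to look and compute and a tool call to move; the robot and the scene stay as the last step left them, time stands still between calls to the robot, and variables do not carry over. Pictures are saved under pics/ and viewed, and the job is handed in when it is done.

Besides the shell and the picture viewer there is one more tool, called after ">>>" by a JSON object that holds its "api" and its "payload", one argument or row to a line. step_arm: Moves the arm, as the interface text tells. Its arguments: {"type":"object","properties":{"commands":{"type":"array","items":{"type":"array"}},"gripper":{"type":"number"},"grip_force":{"type":"number"}},"required":["commands"]}

```bash
mkdir -p pics; ls; python3 - <<'E'
from plant import r, imaging
import cv2
s=r.get_state(); print(s['time_s'],s['tcp_pos'],s['eef_rot'],s['gripper_width'],r.grip_depth,s['contact_force'])
for n in ['scene','side','wrist']:
    c=imaging.capture(n); cv2.imwrite(f'pics/{n}0.png',c['img'][:,:,::-1])
    print(n,c['vfov'],c['cx'],c['cy']); print(c.get('extrinsics',c.get('T_tool_cam')))
E
```

```text
pics
0.0 [ 0.19662273 -0.64522144  0.22563171] [ 1.79905755e+02 -7.91885855e-03 -1.63055834e+02] 0.08733371962879367 0.0188 [1.04712252 0.20568944 0.03185794]
scene 45.1217506679085 287.9605278544979 200.77811618743357
[[-0.7672944  -0.36880144  0.52463778 -0.18578387]
 [-0.64095495  0.46766685 -0.60865792  0.94676577]
 [-0.02088178 -0.803289   -0.59522326  0.88371784]
 [ 0.          0.          0.          1.        ]]
side 44.4614066182628 288.0766283165671 198.75992258527327
[[-0.91066485 -0.17396754  0.374733   -0.12626278]
 [-0.41279559  0.42048114 -0.80795756  1.52497411]
 [-0.01700977 -0.89046668 -0.45473043  0.85562141]
 [ 0.          0.          0.          1.        ]]
wrist 59.72895024675017 278.55204151092363 206.50874914703454
[[-6.81622142e-04 -9.51601649e-01 -3.07333430e-01  8.45981616e-02]
 [ 9.99999748e-01 -5.87243096e-04 -3.99567569e-04 -1.07202008e-03]
 [ 1.99749722e-04 -3.07333625e-01  9.51601809e-01 -1.58592632e-01]
 [ 0.00000000e+00  0.00000000e+00  0.00000000e+00  1.00000000e+00]]
```

View pics/scene0.png

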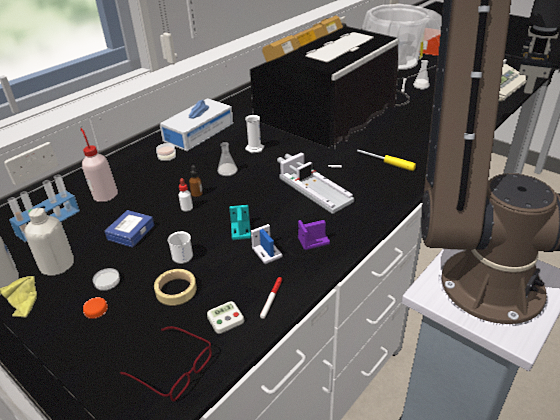

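View pics/side0.png

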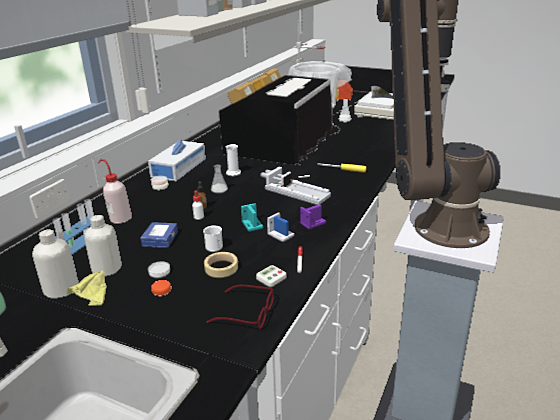

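View pics/wrist0.png

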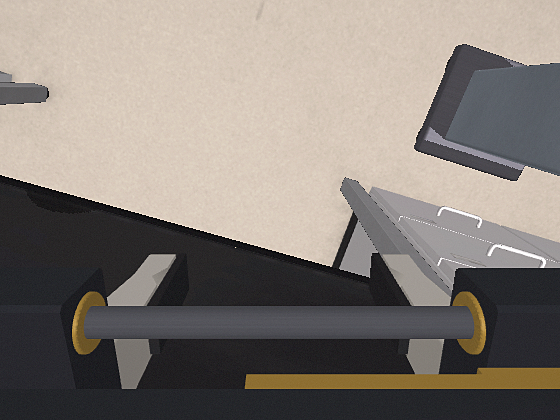

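Scene candidates: turquoise bracket (239,221), aluminium bracket with blue rib (265,243), and purple bracket (313,233). I choose the one at (265,243). The jig is at about (315,180) with its end wall and stop at the upper left (290,165), and the screwdriver is at (400,163).

```bash
cat > h.py <<'E'
import numpy as np, cv2
from plant import r, imaging
from scipy.spatial.transform import Rotation as R
def cap(n):
    if n=='wrist':
        s=r.get_state()
    c=imaging.capture(n)
    if n=='wrist':
        T=np.eye(4);T[:3,:3]=R.from_euler('xyz',s['eef_rot'],degrees=True).as_matrix();T[:3,3]=s['tcp_pos']
        c['E']=T@c['T_tool_cam']
    else: c['E']=c['extrinsics']
    c['f']=c['img'].shape[0]/2/np.tan(np.radians(c['vfov'])/2)
    return c
def cloud(c):
    h,w=c['z_map'].shape;v,u=np.mgrid[:h,:w];z=c['z_map']
    P=np.stack([(u-c['cx'])/c['f']*z,(v-c['cy'])/c['f']*z,z],-1)
    return P@c['E'][:3,:3].T+c['E'][:3,3]
def ray(c,u,v,zp):
    d=c['E'][:3,:3]@np.array([(u-c['cx'])/c['f'],(v-c['cy'])/c['f'],1]);o=c['E'][:3,3]
    return o+d*(zp-o[2])/d[2]
def save(c,name,box=None,s=1):
    im=c['img'][:,:,::-1]
    if box: im=im[box[1]:box[3],box[0]:box[2]]
    cv2.imwrite('pics/'+name,cv2.resize(im,None,fx=s,fy=s,interpolation=cv2.INTER_CUBIC))
E
python3 - <<'E'
from h import *
c=cap('scene'); save(c,'crop1.png',(220,135,420,270),4)
P=cloud(c)
for n,(u,v) in dict(br=(265,243),jigend=(290,165),jignear=(340,200),jig=(315,185),tq=(239,221),pu=(313,233),drv=(400,163),tape=(175,287),beaker=(180,246),tab=(260,290),blackbox=(330,130),cyl=(253,140),flask=(228,165),bot=(195,185)).items():
    print(n,P[v,u].round(3))
hsv=cv2.cvtColor(c['img'],cv2.COLOR_RGB2HSV)
m=(hsv[...,0]>100)&(hsv[...,0]<125)&(hsv[...,1]>120)&(hsv[...,2]>60)
m[:215]=0;m[265:]=0;m[:,:245]=0;m[:,290:]=0
Q=P[m];print(m.sum(),Q.min(0),Q.max(0),np.median(Q,0))
t=Q[Q[:,2]>np.percentile(Q[:,2],60)];print(t.mean(0))
top=Q[Q[:,2]>0.05]; print(cv2.fitLine(Q[:,:2].astype(np.float32),cv2.DIST_HUBER,0,.01,.01).ravel(),len(top),top.mean(0) if len(top) else 0)
E
```

```text
br [0.488 0.258 0.041]
jigend [ 0.665 -0.054  0.047]
jignear [ 0.464 -0.036  0.016]
jig [ 0.57  -0.056  0.012]
tq [0.589 0.247 0.055]
pu [0.423 0.144 0.032]
drv [ 0.426 -0.311  0.02 ]
tape [ 0.584  0.478 -0.001]
beaker [0.634 0.409 0.055]
tab [ 0.417  0.357 -0.   ]
blackbox [ 0.735 -0.36   0.013]
cyl [ 0.864 -0.1    0.045]
flask [0.832 0.05  0.034]
bot [0.824 0.193 0.039]
243 [-0.18578387  0.19938333 -0.00464874] [0.52172604 0.94676577 0.88371784] [0.48423052 0.25536536 0.04360734]
[0.47405722 0.26700489 0.07496922]
[ 0.8818423  -0.47154447  0.4814218   0.25839296] 101 [0.47460875 0.26662171 0.07399848]
```

View pics/crop1.png

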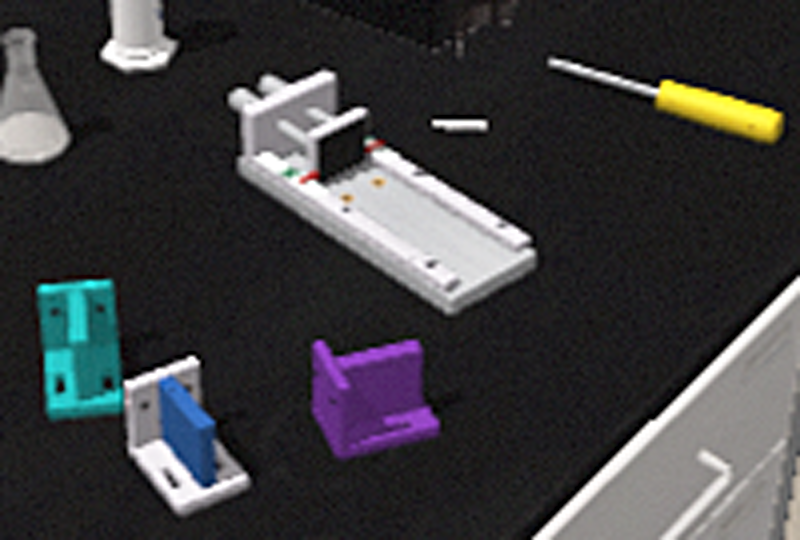

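The crop confirms it: the middle bracket (crop px 185,430) is white/aluminium with a blue rib, its flange facing up-left. The jig has its stop at the upper left. Next I measure rough poses.

```bash
python3 - <<'E'
from h import *
c=cap('scene');P=cloud(c);z=P[...,2];x=P[...,0];y=P[...,1];ok=c['z_map']>0
b=ok&(x>.5)&(x<1.1)&(y<-.12)&(y>-.6)&(z>.03)&(z<.5)
# black box extents
u=np.where(b);Q=P[b];print('box',np.percentile(Q,[1,50,99],axis=0).round(3))
t=Q[Q[:,2]>np.percentile(Q[:,2],90)-.02];print(t.min(0),t.max(0))
# jig: bright pixels region
g=c['img'].min(-1)>110
v,uu=np.mgrid[:420,:560]
j=g&ok&(uu>275)&(uu<356)&(v>150)&(v<213)&(z>.005)&(z<.09)
Q=P[j];k=(Q[:,2]<.032);print('jig',j.sum(),cv2.minAreaRect(Q[k][:,:2].astype(np.float32)))
w=Q[Q[:,2]>.05];print('wall',w.mean(0))
br=ok&(uu>245)&(uu<284)&(v>222)&(v<264)&(z>.004)&(z<.08)&((c['img'].max(-1)>70))
Q=P[br];Q=Q[(Q[:,0]<.56)];print('br',cv2.minAreaRect(Q[:,:2].astype(np.float32)),Q.max(0))
E
```

```text
box [[ 0.656 -0.592  0.033]
 [ 0.76  -0.299  0.199]
 [ 1.069 -0.136  0.29 ]]
[ 0.65640953 -0.59996053  0.25829759] [ 0.99407497 -0.25229122  0.29806268]
jig 1778 ((0.554566502571106, -0.096782386302948), (0.18896761536598206, 0.23779837787151337), 79.52067565917969)
wall [ 0.66061445 -0.06329107  0.05959184]
br ((0.49515074491500854, 0.24629142880439758), (0.0575740672647953, 0.07653248310089111), 68.129150390625) [0.53772813 0.28493596 0.0638579 ]
```

>>> {"api": "step_arm", "payload": {
  "commands": [
    [[-32,39,-3.5],0],
    [[-32,39,-3.5],0],
    [[-32,39,-3.5],0],
    [[-32,39,-3.5],0],
    [[-32,39,-3.5],0],
    [[-32,39,-3.5],0],
    [[-32,39,-3.5],0],
    [[-32,39,-3.5],0],
    [[-32,39,-3.5],0],
    [[-32,39,-3.5],0],
    [[-32,39,-3.5],0],
    [[-32,39,-3.5],0],
    [[-32,39,-3.5],0],
    [[-32,39,-3.5],0],
    [[-32,39,-3.5],0],
    [[-32,39,-3.5],0],
    [[0,0,0],8],
    [[0,0,0],8],
    [[0,0,0],0]
  ]
}}

```text
time_s: 2.62
tcp_pos: [0.5045, 0.1006, 0.2824]
eef_rot: [-180.0, -0.0, -179.0]
contact_force: [0.1, -0.2, -0.8]
gripper_width: 0.0876
```

```bash
python3 - <<'E'
from h import *
s=r.get_state();print(s['time_s'],s['tcp_pos'],s['eef_rot'],s['contact_force'])
c=cap('wrist');save(c,'w1.png');import pickle;pickle.dump(c,open('w1.pkl','wb'))
E
```

```text
2.625 [0.50452022 0.10061365 0.2824458 ] [-1.79996253e+02 -1.32572338e-02 -1.78984163e+02] [ 0.06631356 -0.2008476  -0.80465741]
```

View pics/w1.png

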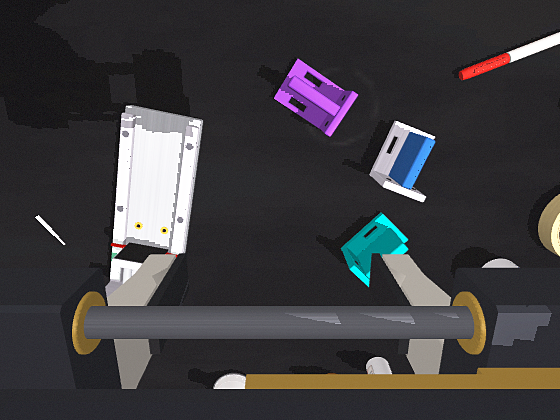

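Wrist view: the bracket is at (403,160) with its flange at the bottom side (400,190), towards world +x. The jig channel spans (157,110) to (150,250), with the stop at (140,255).

```bash
python3 - <<'E'
from h import *
import pickle
c=pickle.load(open('w1.pkl','rb'));P=cloud(c);z=P[...,2]
v,u=np.mgrid[:420,:560]
hsv=cv2.cvtColor(c['img'],cv2.COLOR_RGB2HSV)
m=(hsv[...,0]>98)&(hsv[...,0]<125)&(hsv[...,1]>100)&(hsv[...,2]>50)&(u>375)&(u<445)&(v>115)&(v<205)
t=m&(z>.054);Q=P[t];print(m.sum(),t.sum(),Q.mean(0),np.percentile(Q[:,2],[5,50,95]))
rr=cv2.minAreaRect(Q[:,:2].astype(np.float32));print('rib top',rr)
l=cv2.fitLine(Q[:,:2].astype(np.float32),cv2.DIST_L2,0,.001,.001).ravel();print(l,np.degrees(np.arctan2(l[1],l[0])))
# foot outline + flange
bm=(u>365)&(u<445)&(v>115)&(v<205)&(c['img'].max(-1)>70)&(z>.003)
print('all',cv2.minAreaRect(P[bm][:,:2].astype(np.float32)))
fl=bm&(z>.05)&~m;Q=P[fl];print('flange top',len(Q),Q.mean(0) if len(Q) else 0, cv2.minAreaRect(Q[:,:2].astype(np.float32)))
# jig
g=(u>95)&(u<215)&(v>95)&(v<250)&(c['img'].min(-1)>90)
for lo,hi in[(.019,.03),(.009,.019)]:
    q=g&(z>lo)&(z<hi);Q=P[q];print(lo,len(Q),np.median(Q[:,2]),cv2.minAreaRect(Q[:,:2].astype(np.float32)))
    if lo>.015:
        for nm,s in(('left',u<150),('right',u>=165)):
            K=P[q&s][:,:2].astype(np.float32);l=cv2.fitLine(K,cv2.DIST_HUBER,0,.001,.001).ravel();print(nm,len(K),l,np.degrees(np.arctan2(l[1],l[0])),cv2.minAreaRect(K))
E
```

```text
1469 691 [0.49142622 0.24368012 0.06349584] [0.05567977 0.0600244  0.06150471]
rib top ((0.471243679523468, 0.17156830430030823), (0.1700800657272339, 0.056330543011426926), 73.68331909179688)
[0.8288072  0.5595343  0.49142623 0.24368012] 34.023598
all ((0.4708828926086426, 0.18036030232906342), (0.18965153396129608, 0.07010804116725922), 69.9594955444336)
flange top 391 [0.5196485  0.22987084 0.06918482] ((0.4750187397003174, 0.178236186504364), (0.18703094124794006, 0.06537884473800659), 71.62337493896484)
0.019 3372 0.025310042005892153 ((0.538419246673584, -0.048940643668174744), (0.0862501710653305, 0.16851787269115448), 79.57744598388672)
left 1797 [ 0.98334736 -0.18173595  0.52447426 -0.08182049] -10.47089 ((0.531970202922821, -0.08366766571998596), (0.016062136739492416, 0.16846764087677002), 80.2253189086914)
right 1575 [ 0.9833383  -0.181785    0.53336495 -0.01085819] -10.473749 ((0.5373304486274719, -0.012270431965589523), (0.014513779431581497, 0.15299712121486664), 79.57744598388672)
0.009 6877 0.015452865189850395 ((0.531882643699646, -0.046968985348939896), (0.0856734961271286, 0.17041631042957306), 79.9541015625)
```

```bash
python3 - <<'E'
from h import *
import pickle
c=pickle.load(open('w1.pkl','rb'))
im=c['img'][:,:,::-1]
a=cv2.resize(im[95:295,95:215],None,fx=3,fy=3);b=cv2.resize(im[105:215,360:450],None,fx=4,fy=4)
b=cv2.copyMakeBorder(b,0,600-440,0,0,0,value=0) if b.shape[0]<600 else b[:600]
cv2.imwrite('pics/w1c.png',np.hstack([a,b]))
E
```

```text
(no output)
```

View pics/w1c.png

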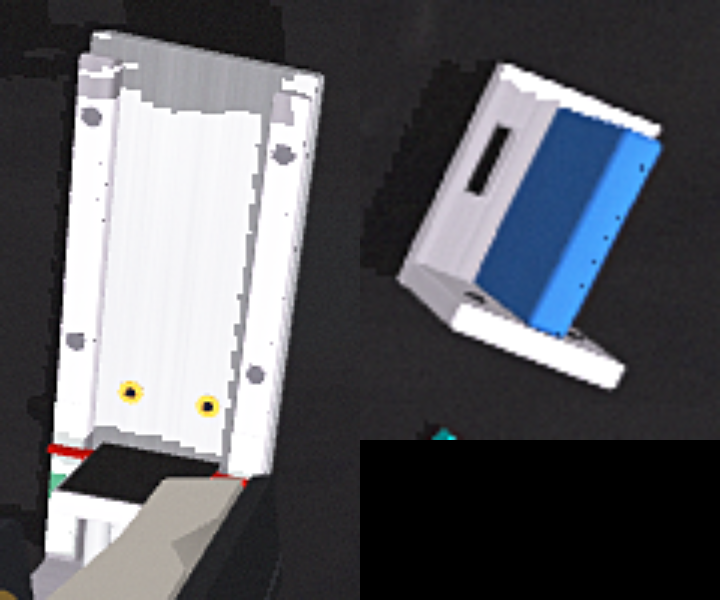

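```bash
python3 - <<'E'
from h import *
import pickle
c=pickle.load(open('w1.pkl','rb'));P=cloud(c);z=P[...,2];ok=c['z_map']>.1
v,u=np.mgrid[:420,:560];f=np.float32
hsv=cv2.cvtColor(c['img'],cv2.COLOR_RGB2HSV)
box=(u>365)&(u<445)&(v>115)&(v<206)&ok
m=box&(hsv[...,0]>98)&(hsv[...,0]<125)&(hsv[...,1]>100)&(hsv[...,2]>180)
for t,nm in((m,'rib'),(box&(z>.055)&(c['img'].min(-1)>120),'flange')):
    t=cv2.erode(t.astype(np.uint8),np.ones((2,2)))>0
    U=np.argwhere(t); Q=np.array([ray(c,b,a,.06) for a,b in U])[:,:2].astype(f)
    l=cv2.fitLine(Q,cv2.DIST_HUBER,0,.001,.001).ravel()
    print(nm,len(Q),np.median(z[t]),cv2.minAreaRect(Q),l[2:],np.degrees(np.arctan2(l[1],l[0])))
g=ok&(u>95)&(u<215)&(v>110)&(v<248)&(c['img'].min(-1)>60)&(z>.0235)&(z<.028)
n=np.array([.1818,.9833]);d=np.array([.9833,-.1818])
Q=P[g][:,:2];s=Q@n
for a in((s<.05),(s>=.05)):
    print('rail',a.sum(),np.percentile(s[a],[1,5,50,95,99]).round(4),np.percentile((Q@d)[a],[0.5,99.5]).round(4))
gi=c['img'].astype(int)
# screw holes & stop face & red pointers
rd=ok&(gi[...,0]>150)&(gi[...,1]<60)&(u<210)&(u>95)&(v>230)
print('red',P[rd].mean(0),P[rd]@np.array([*d,0]) if rd.sum()<10 else np.percentile(P[rd][:,:2]@d,[5,50,95]))
# bed front edge
bd=ok&(u>95)&(u<215)&(v>95)&(v<200)&(z>.013)&(z<.017);Q=P[bd][:,:2];print('bed near end along d',np.percentile(Q@d,[.2,1]),'n',np.percentile(Q@n,[.5,99.5]))
E
```

```text
rib 420 0.06030489969287092 ((0.4933966100215912, 0.24698157608509064), (0.009220491163432598, 0.05451718717813492), 70.17613220214844) [0.49268118 0.24693973] -19.454185
flange 277 0.06040697062937472 ((0.5235612392425537, 0.23465442657470703), (0.04953804984688759, 0.00698449183255434), 69.97318267822266) [0.5236013  0.23457097] 69.734116
rail 1548 [0.0072 0.008  0.0142 0.0201 0.0208] [0.4549 0.6175]
rail 1417 [0.079  0.0797 0.086  0.092  0.0926] [0.4548 0.603 ]
red [ 0.60712483 -0.08429367  0.03095484] [0.61129977 0.61205361 0.61392146]
bed near end along d [0.44667104 0.4472111 ] n [0.01076983 0.09226684]
```

```bash
python3 - <<'E'
from h import *
import pickle
c=pickle.load(open('w1.pkl','rb'));P=cloud(c);z=P[...,2];ok=c['z_map']>.1
a=np.radians(-20.3);d=np.array([np.cos(a),np.sin(a)]);n=np.array([-d[1],d[0]])
C=np.array([.4946,.2463]);Q=P[...,:2]-C;X=Q@d;Y=Q@n
for h in(.008,.02):
  q=ok&(z>h)&(z<.15)&(abs(X)<.06)&(abs(Y)<.1)
  o=q&((abs(Y)>.029)|(abs(X)>.04))
  for s in (1,-1):
    k=o&(Y*s>0); print(h,s,k.sum(),[(round(float(x),3),round(float(y),3)) for x,y in zip(X[k],Y[k])][::max(1,k.sum()//12)])
s=r.get_state();t=np.radians(s['eef_rot'][2]);D=C-s['tcp_pos'][:2]
print('tool dx,dy',D@[np.cos(t),np.sin(t)],D@[np.sin(t),-np.cos(t)])
E
```

```text
0.008 1 0 []
0.008 -1 418 [(-0.043, -0.099), (-0.039, -0.097), (-0.036, -0.1), (-0.038, -0.093), (-0.034, -0.098), (-0.032, -0.099), (-0.029, -0.1), (-0.028, -0.1), (-0.027, -0.094), (-0.022, -0.095), (-0.016, -0.097), (-0.009, -0.098), (0.0, -0.098)]
0.02 1 0 []
0.02 -1 378 [(-0.042, -0.097), (-0.041, -0.095), (-0.04, -0.093), (-0.037, -0.095), (-0.034, -0.097), (-0.031, -0.099), (-0.029, -0.099), (-0.03, -0.092), (-0.024, -0.097), (-0.019, -0.098), (-0.013, -0.099), (-0.007, -0.1), (0.003, -0.098)]
tool dx,dy 0.00708961261953767 0.14599062305318086
```

>>> {"api": "step_arm", "payload": {
  "commands": [
    [[1.8,36.5,0],7.1],
    [[0,0,0],-7.1],
    [[1.8,36.5,0],0],
    [[1.8,36.5,0],0],
    [[1.7,36.5,0],0],
    [[0,0,30],7.1],
    [[0,0,30],7.1],
    [[0,0,30],7.1],
    [[0,0,20],0],
    [[0,0,0],0],
    [[0,0,0],0]
  ]
}}

```text
time_s: 4.05
tcp_pos: [0.4956, 0.2465, 0.1736]
eef_rot: [179.9, 0.0, 159.7]
contact_force: [-0.8, 0.6, 0.5]
gripper_width: 0.0878
```

```bash
python3 - <<'E'
from h import *
s=r.get_state();print(s['time_s'],s['tcp_pos'],s['eef_rot'])
c=cap('wrist');save(c,'w2.png')
P=cloud(c);z=P[...,2];ok=c['z_map']>.05
hsv=cv2.cvtColor(c['img'],cv2.COLOR_RGB2HSV);f=np.float32
v,u=np.mgrid[:420,:560]
m=ok&(hsv[...,0]>98)&(hsv[...,0]<125)&(hsv[...,1]>100)&(hsv[...,2]>60)&(abs(z-.06)<.004)&(v<400)
m=cv2.erode(m.astype(np.uint8),np.ones((3,3)))>0
Q=P[m][:,:2].astype(f);l=cv2.fitLine(Q,cv2.DIST_HUBER,0,.001,.001).ravel()
print(len(Q),np.median(z[m]),cv2.minAreaRect(Q),np.degrees(np.arctan2(l[1],l[0])))
t=np.radians(s['eef_rot'][2]);C=np.array(cv2.minAreaRect(Q)[0])
D=C-s['tcp_pos'][:2];print('tool',D@[np.cos(t),np.sin(t)],D@[np.sin(t),-np.cos(t)])
E
```

```text
4.05 [0.49564775 0.24654948 0.17358165] [1.79946422e+02 4.76986709e-02 1.59731935e+02]
851 0.060381178171022454 ((0.49236923456192017, 0.2464521825313568), (0.009834022261202335, 0.05440865457057953), 70.0811767578125) -20.598234
tool 0.0030418112792944376 -0.0012269914245291369
```

View pics/w2.png

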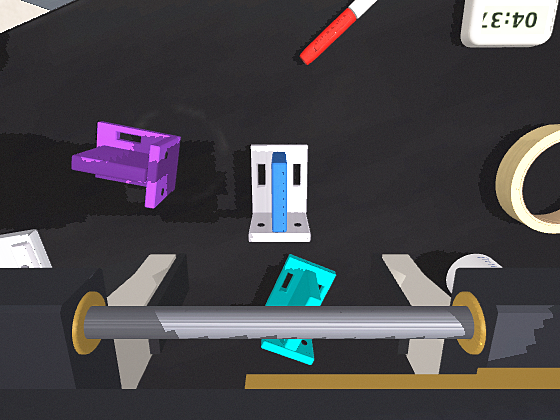

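The rib is upright in the image at (280,190), aligned with the tool. I descend and grip.

>>> {"api": "step_arm", "payload": {
  "commands": [
    [[1.5,-1,40],0],
    [[0,0,40],0],
    [[0,0,40],0],
    [[0,0,25],0],
    [[0,0,11.5],0],
    [[0,0,0],0],
    [[0,0,0],0]
  ]
}}

```text
time_s: 4.97
tcp_pos: [0.4941, 0.2466, 0.0174]
eef_rot: [179.9, 0.1, 159.7]
contact_force: [0.4, 0.0, -0.4]
gripper_width: 0.0876
```

>>> {"api": "step_arm", "payload": {
  "commands": [
    [[0,0,0],0],
    [[0,0,0],0],
    [[0,0,0],0],
    [[0,0,0],0],
    [[0,0,0],0],
    [[0,0,0],0],
    [[0,0,0],0],
    [[0,0,0],0]
  ],
  "gripper": 1,
  "grip_force": 40
}}

```text
time_s: 5.98
tcp_pos: [0.4934, 0.246, 0.0161]
eef_rot: [180.0, 0.0, 159.7]
contact_force: [0.2, 0.6, -0.2]
gripper_width: 0.0135
```

>>> {"api": "step_arm", "payload": {
  "commands": [
    [[0,0,-15],0],
    [[0,0,-40],0],
    [[0,0,-45],0],
    [[0,0,0],0],
    [[0,0,0],0]
  ]
}}

```text
time_s: 6.6
tcp_pos: [0.4929, 0.2457, 0.1164]
eef_rot: [180.0, -0.0, 159.6]
contact_force: [-1.0, 0.3, -2.4]
gripper_width: 0.0119
```

```bash
python3 - <<'E'
from h import *
s=r.get_state();print(s['time_s'],s['tcp_pos'],s['eef_rot'],s['contact_force'],s['gripper_width'])
c=cap('wrist');save(c,'w3.png')
T=c['T_tool_cam'];c['E']=T;P=cloud(c) # tool coords
u0=280
hsv=cv2.cvtColor(c['img'],cv2.COLOR_RGB2HSV);v,u=np.mgrid[:420,:560]
m=(c['z_map']>.05)&(hsv[...,0]>98)&(hsv[...,0]<125)&(hsv[...,1]>100)&(hsv[...,2]>60)&(v<300)&(abs(u-280)<60)
Q=P[m];print(m.sum(),Q.min(0),Q.max(0))
w=(c['z_map']>.05)&(c['img'].min(-1)>110)&(v<330)&(abs(u-280)<60)&(P[...,2]<.05)&(P[...,2]>-.08)&(abs(P[...,0])<.06)
Q=P[w];print(len(Q),np.percentile(Q,[1,50,99],axis=0))
E
```

```text
6.6 [0.4929275  0.24570021 0.1163907 ] [ 1.79968803e+02 -1.43178571e-02  1.59625632e+02] [-0.95312059  0.30426545 -2.36729479] 0.011915799658903463
2794 [ 0.00914691 -0.0111514  -0.08176048] [0.03631811 0.00631081 0.00845093]
5875 [[ 0.00503326 -0.02614888 -0.04684769]
 [ 0.01979317 -0.00168949  0.0076902 ]
 [ 0.0339844   0.02302856  0.01465577]]
```

View pics/w3.png

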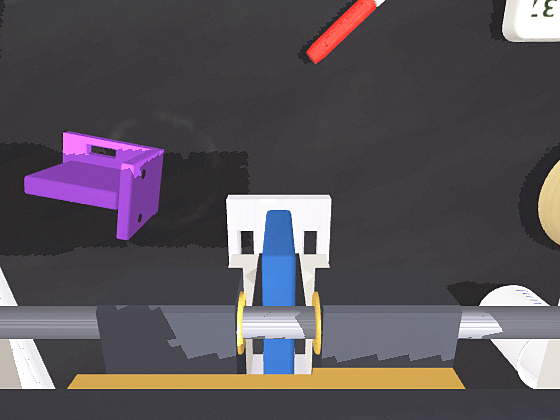

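>>> {"api": "step_arm", "payload": {
  "commands": [
    [[0,0,0],-5],
    [[0,0,0],-4.9],
    [[-10,-25,0],0],
    [[-14,-37,0],0],
    [[-14,-37,0],0],
    [[-14,-37,0],0],
    [[-14,-37,0],0],
    [[-14,-37,0],0],
    [[-14,-37,0],0],
    [[-12.5,-34,0],0],
    [[0,0,0],0],
    [[0,0,0],0],
    [[0,0,0],0]
  ]
}}

```text
time_s: 8.28
tcp_pos: [0.5468, -0.0491, 0.1157]
eef_rot: [-180.0, -0.0, 169.6]
contact_force: [-0.0, 0.3, -2.2]
gripper_width: 0.0116
```

```bash
cat > jm.py <<'E'
from h import *
import sys
s=r.get_state();print(s['time_s'],s['tcp_pos'],s['eef_rot'],s['contact_force'],s['gripper_width'])
c=cap('wrist');save(c,sys.argv[1])
W=cloud(c);z=W[...,2];c['E']=c['T_tool_cam'];P=cloud(c)
v,u=np.mgrid[:420,:560];ok=(c['z_map']>.05)&(c['img'].min(-1)>60)
g=ok&(z>.022)&(z<.028)&(v<300)&(P[...,0]>.03)&(abs(P[...,1])<.06)
Q=P[g]
for a in(Q[:,1]<0,Q[:,1]>0):
    K=Q[a]
    if len(K)<50: continue
    l=cv2.fitLine(K[:,:2].astype(np.float32),cv2.DIST_HUBER,0,.001,.001).ravel()
    print('rail',len(K),np.percentile(K[:,1],[2,50,98]).round(4),'x',K[:,0].min(),K[:,0].max(),'slope deg',np.degrees(np.arctan(l[1]/l[0])),'y at x=0',l[3]-l[2]*l[1]/l[0], 'z',np.median(K[:,2]))
h=ok&(P[...,2]>-.01)&(P[...,2]<.017)&(P[...,0]>0.015)&(abs(P[...,1])<.03)&(v<300)&(z>.035)
K=P[h]
if len(K): print('foot',len(K),np.percentile(K,[1,50,99],axis=0).round(4))
E
python3 jm.py w4.png
```

```text
8.275 [ 0.54680464 -0.04907129  0.11565552] [-1.79985974e+02 -4.46002715e-02  1.69594922e+02] [-0.01154772  0.26312135 -2.16532853] 0.011617167557555631
rail 1998 [-0.0439 -0.0371 -0.0305] x 0.030065290176786177 0.09227867260210852 slope deg 0.048122 y at x=0 -0.037140645 z 0.09037560494046121
rail 2006 [0.0277 0.0342 0.0411] x 0.03000385859725368 0.09222876050860508 slope deg -0.013539574 y at x=0 0.034235712 z 0.0903292555113635
foot 3421 [[ 0.0155 -0.026   0.0065]
 [ 0.0278 -0.0017  0.008 ]
 [ 0.0343  0.0231  0.0148]]
```

View pics/w4.png

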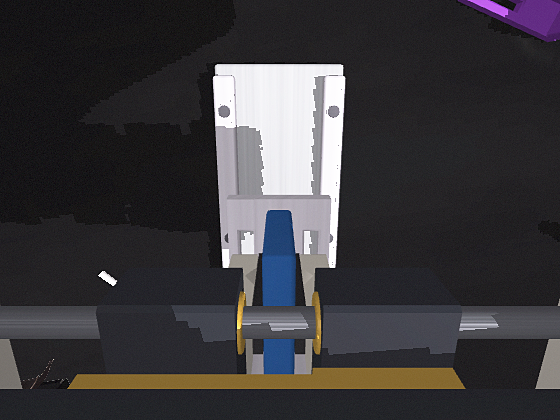

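Rails and held foot are centred together (both mid y ≈ −1.45 mm in tool frame) and parallel, so I lower.

>>> {"api": "step_arm", "payload": {
  "commands": [
    [[0,0,25],0],
    [[0,0,30],0],
    [[0,0,15],0],
    [[0,0,8],0],
    [[0,0,4],0],
    [[0,0,1.5],0],
    [[0,0,0],0],
    [[0,0,0],0],
    [[0,0,0],0]
  ]
}}

```text
time_s: 9.45
tcp_pos: [0.5473, -0.0497, 0.0329]
eef_rot: [180.0, 0.0, 169.5]
contact_force: [-0.3, 0.5, -2.0]
gripper_width: 0.0118
```

>>> {"api": "step_arm", "payload": {
  "commands": [
    [[0,0,0.5],0],
    [[0,0,0.3],0],
    [[0,0,0],0],
    [[0,0,0],0]
  ]
}}

```text
time_s: 9.95
tcp_pos: [0.5471, -0.0497, 0.0317]
eef_rot: [-180.0, -0.0, 169.6]
contact_force: [0.9, 0.4, -1.9]
gripper_width: 0.0119
```

>>> {"api": "step_arm", "payload": {
  "commands": [
    [[0,0,0.5],0],
    [[0,0,0],0],
    [[0,0,0],0]
  ]
}}

```text
time_s: 10.32
tcp_pos: [0.5472, -0.0497, 0.0314]
eef_rot: [180.0, 0.0, 169.6]
contact_force: [-0.4, -0.4, 0.1]
gripper_width: 0.012
```

>>> {"api": "step_arm", "payload": {
  "commands": [
    [[0,0,0.5],0],
    [[0,0,0],0],
    [[0,0,0],0]
  ]
}}

```text
time_s: 10.7
tcp_pos: [0.5472, -0.0497, 0.0313]
eef_rot: [-180.0, 0.0, 169.6]
contact_force: [-2.9, 0.8, 6.2]
gripper_width: 0.0115
```

```bash
python3 - <<'E'
from h import *
s=r.get_state();print(s['time_s'],s['tcp_pos'],s['contact_force'],s['gripper_width'])
c=cap('side');save(c,'s1.png',(240,140,360,220),6)
c=cap('scene');save(c,'c1.png',(260,130,380,220),6)
E
```

```text
10.7 [ 0.54720115 -0.04972213  0.03133264] [-2.88898845  0.80305961  6.22903227] 0.011471069341391787
```

View pics/c1.png

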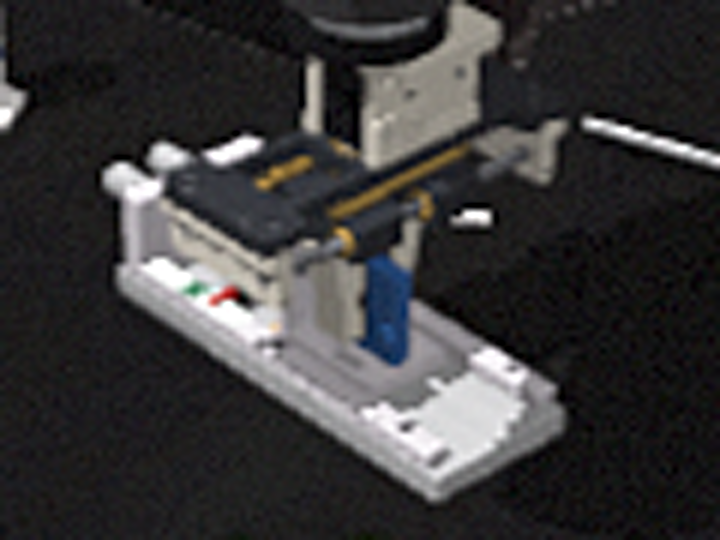

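View pics/s1.png

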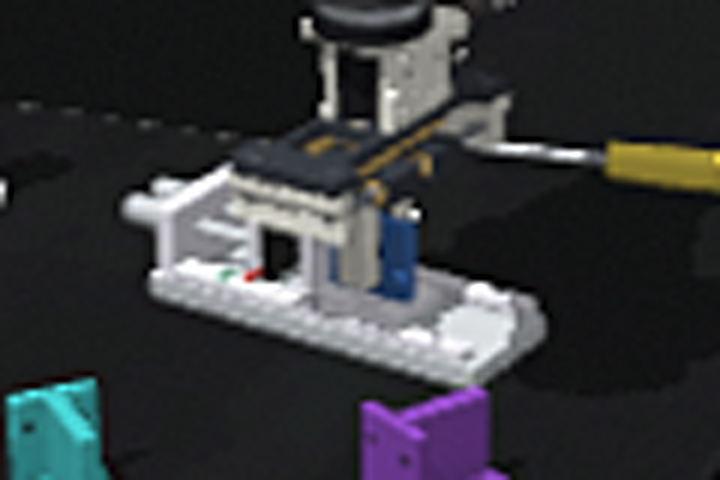

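The bracket is on the bed between the rails, flange toward the stop (red pointer still short of the green band in both views). I relieve the down force a little and slide.

>>> {"api": "step_arm", "payload": {
  "commands": [
    [[0,0,-0.3],0],
    [[-3,0,0],0],
    [[-5,0,0],0],
    [[-5,0,0],0],
    [[-5,0,0],0],
    [[-4,0,0],0],
    [[-3,0,0],0],
    [[0,0,0],0],
    [[0,0,0],0]
  ]
}}

```text
time_s: 11.92
tcp_pos: [0.5725, -0.0544, 0.0314]
eef_rot: [180.0, 0.1, 169.6]
contact_force: [0.2, -1.8, 4.4]
gripper_width: 0.0118
```

>>> {"api": "step_arm", "payload": {
  "commands": [
    [[-2,0,0],0],
    [[-2,0,0],0],
    [[-2,0,0],0],
    [[-2,0,0],0],
    [[0,0,0],0],
    [[0,0,0],0]
  ]
}}

```text
time_s: 12.68
tcp_pos: [0.5792, -0.0557, 0.0313]
eef_rot: [-180.0, -0.0, 169.5]
contact_force: [-4.7, 0.4, 8.2]
gripper_width: 0.0121
```

>>> {"api": "step_arm", "payload": {
  "commands": [
    [[-2,0,-0.3],0],
    [[-2,0,0],0],
    [[-2,0,0],0],
    [[-2,0,0],0],
    [[-1.5,0,0],0],
    [[0,0,0],0],
    [[0,0,0],0],
    [[0,0,0],0]
  ]
}}

```text
time_s: 13.68
tcp_pos: [0.5871, -0.0573, 0.0314]
eef_rot: [-180.0, -0.2, 169.5]
contact_force: [-8.8, 3.6, 10.5]
gripper_width: 0.0119
```

```bash
cat > st.py <<'E'
from h import *
import sys
D=np.array([.9833,-.1818,0])
c=cap('side');save(c,sys.argv[1]+'s.png',(240,140,360,220),6)
c=cap('scene');save(c,sys.argv[1]+'c.png',(260,130,380,220),6)
f=[]
s=r.get_state();print(s['time_s'],s['tcp_pos'],s['eef_rot'],'jigx',s['tcp_pos']@D-.5667,'f_along',s['contact_force']@D,s['contact_force'],s['gripper_width'],s['moment'])
E
python3 st.py p1
```

```text
13.775 [ 0.58712136 -0.0572491   0.03136846] [-1.79979124e+02 -1.62382803e-01  1.69532783e+02] jigx 0.021024320727045853 f_along -8.946071768449471 [-8.55952999  2.91246383 10.98738342] 0.01149602763358065 [1.16733433 2.66141818 0.04915642]
```

View pics/p1c.png

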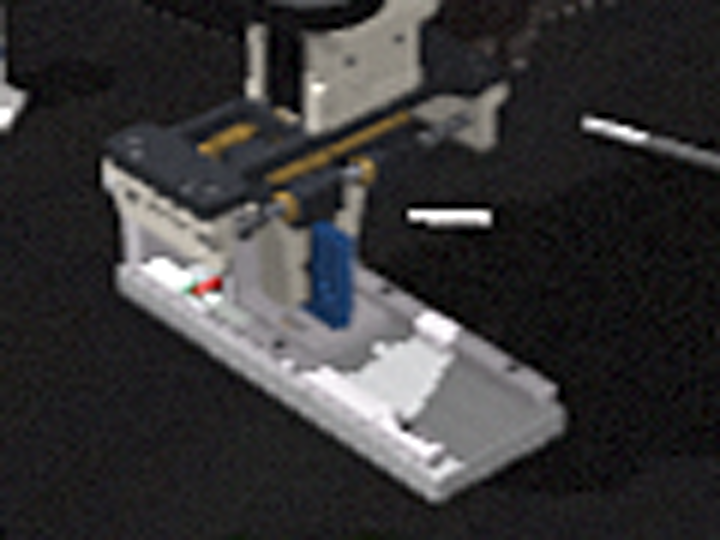

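The pointer is just entering the green band: compression is about 11 mm by kinematics. I push about 8.5 mm more.

>>> {"api": "step_arm", "payload": {
  "commands": [
    [[-2,0,-0.4],0],
    [[-2,0,0],0],
    [[-2,0,0],0],
    [[-1.5,0,0],0],
    [[-1,0,0],0],
    [[0,0,0],0],
    [[0,0,0],0],
    [[0,0,0],0],
    [[0,0,0],0]
  ]
}}

```text
time_s: 14.9
tcp_pos: [0.5941, -0.0586, 0.0314]
eef_rot: [-180.0, -0.3, 169.5]
contact_force: [-11.6, 4.8, 13.2]
gripper_width: 0.0115
```

```bash
python3 st.py p2; python3 jm.py w5.png
```

```text
15.0 [ 0.59407812 -0.05859171  0.03143004] [-179.96389751   -0.29942901  169.52004375] jigx 0.02810899262753297 f_along -12.888122803738895 [-12.00774298   5.94559479  11.97583087] 0.012167046220739667 [2.03411945 3.99752669 0.04637812]
15.0 [ 0.59407812 -0.05859171  0.03143004] [-179.96389751   -0.29942901  169.52004375] [-12.00774298   5.94559479  11.97583087] 0.012167046220739667
rail 7212 [-0.043  -0.0356 -0.0074] x 0.03000145969615707 0.11816598527967392 slope deg -1.3673548 y at x=0 -0.033944096 z 0.006615628754092759
rail 7145 [0.0074 0.0343 0.0416] x 0.030001324177980106 0.1182186354701511 slope deg 1.5964255 y at x=0 0.032002322 z 0.006562760812862639
foot 4 [[ 0.0271 -0.0074 -0.0096]
 [ 0.0273 -0.0015 -0.008 ]
 [ 0.0275  0.0045 -0.0067]]
```

View pics/p2c.png

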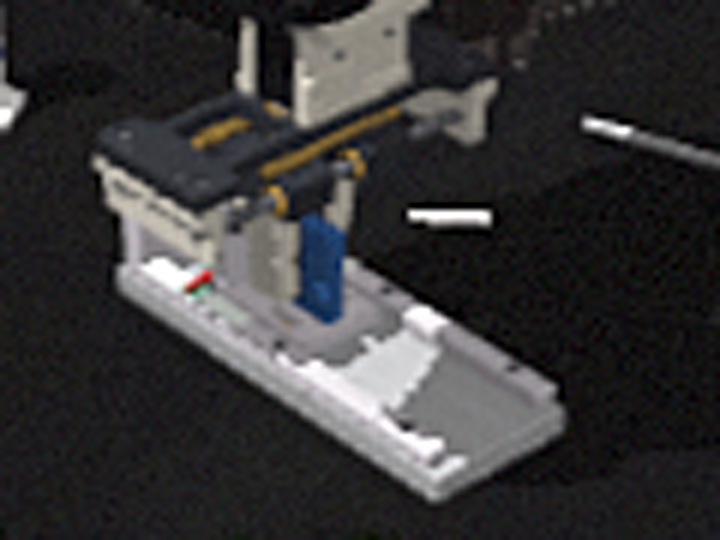

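View pics/p2s.png

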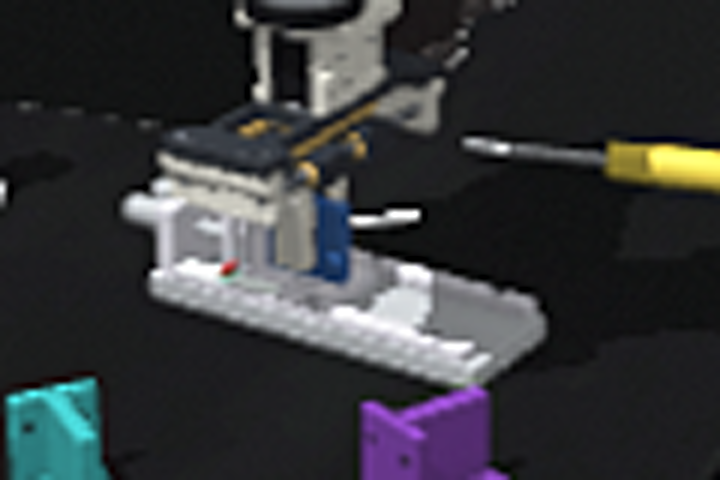

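View pics/w5.png

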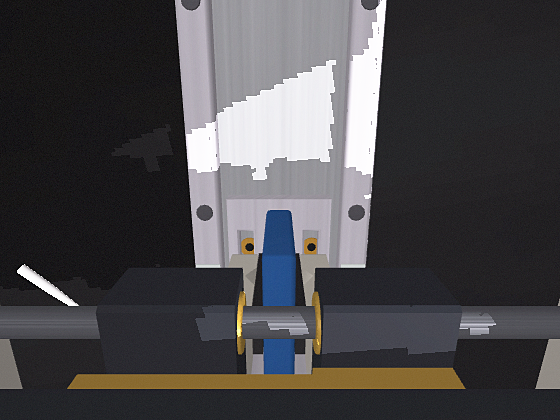

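```bash
python3 - <<'E'
from h import *
d=np.array([.9833,-.1818]);n=np.array([.1818,.9833])
for k in('scene','side'):
    c=cap(k);P=cloud(c);g=c['img'].astype(int);v,u=np.mgrid[:420,:560]
    b=(u>265)&(u<345)&(v>150)&(v<215) if k=='scene' else (u>255)&(u<340)&(v>160)&(v<215)
    rd=b&(g[...,0]>120)&(g[...,1]<70)&(g[...,2]<70)&(c['z_map']>0)
    gr=b&(g[...,1]>g[...,0]+25)&(g[...,1]>g[...,2]+8)
    for nm,m in(('red',rd),('green',gr)):
        if m.sum(): 
            R=np.array([ray(c,bb,a,.0295 if nm=='red' else .0255) for a,bb in np.argwhere(m)])
            print(k,nm,m.sum(),'ray jigx',(np.percentile(R[:,:2]@d,[0,50,100])-.5667).round(4),'jigy',(np.median(R[:,:2]@n)-.05).round(4),'depth jigx',(np.median(P[m][:,:2]@d)-.5667).round(4),'z',np.median(P[m][:,2]))
c=cap('wrist');W=cloud(c);v,u=np.mgrid[:420,:560];s=W[...,:2]@d-.5667;t=W[...,:2]@n-.05;z=W[...,2]
m=(c['z_map']>.05)&(abs(t)<.027)&(v<300)&(z>.0195)&(z<.028)&(c['img'].min(-1)>50)&(s<.03)
Q=W[m];S=s[m];A=np.c_[S,t[m],np.ones(m.sum())];k,*_=np.linalg.lstsq(A,Q[:,2],rcond=None);print('foot',m.sum(),np.median(Q[:,2]),'slopes',k[:2],'s range',np.percentile(S,[1,99]),'t',np.percentile(t[m],[1,99]))
bed=(c['z_map']>.05)&(abs(t)<.026)&(z>.008)&(z<.0185)&(s<-.02);print('bed',np.median(z[bed]))
s=r.get_state();print(s['time_s'],s['contact_force'],s['tcp_pos'])
E
```

```text
scene red 3 ray jigx [0.0628 0.0629 0.0649] jigy 0.0329 depth jigx 0.066 z 0.028578159550833204
scene green 4 ray jigx [0.0591 0.0602 0.0632] jigy 0.0373 depth jigx 0.0584 z 0.026556508559513248
side red 2 ray jigx [0.0675 0.0685 0.0695] jigy 0.0323 depth jigx 0.0649 z 0.03235683041783022
side green 3 ray jigx [0.0643 0.0662 0.0674] jigy 0.0351 depth jigx 0.0619 z 0.02990164625886582
foot 4000 0.023560640391904433 slopes [ 0.00625029 -0.0001538 ] s range [-0.00618118  0.0227073 ] t [-0.02574731  0.02360737]
bed 0.015453338867049443
15.2 [-12.48722604   5.66033882  13.12471999] [ 0.59410299 -0.05858836  0.0314591 ]
```

>>> {"api": "step_arm", "payload": {
  "commands": [
    [[0,0,0],0],
    [[0,0,0],0],
    [[0,0,0],0],
    [[0,0,0],0],
    [[0,0,0],0],
    [[0,0,0],0],
    [[0,0,0],0],
    [[0,0,0],0]
  ]
}}

```text
time_s: 16.2
tcp_pos: [0.5941, -0.0586, 0.0314]
eef_rot: [-180.0, -0.3, 169.5]
contact_force: [-12.2, 6.8, 12.5]
gripper_width: 0.0117
```

```bash
python3 st.py p3; python3 -c "
from plant import close_job
print(close_job())"
```

```text
16.3 [ 0.59413133 -0.05860297  0.03146703] [-179.96592693   -0.29316195  169.51893032] jigx 0.028163351001712855 f_along -12.225223461213401 [-11.38495781   5.66773624  12.57823206] 0.011958667850995482 [1.96319248 3.96580304 0.06061872]
the job is handed in; nothing more can be done
None
```

I gripped the blue-ribbed bracket by its rib at 40 N and set it flat in the jig channel with the flange toward the stop. I then pushed it against the stop and handed the job in at 16.3 s, still holding it. No verdict was given, so the figures below are my own last checks.

| Check | Last reading |
|---|---|
| Stop pushed in | About 18–19 mm from the arm position and the bracket's back edge; red pointer read at jig x 63–68 mm, inside the 59–71 mm band |
| Implied spring force | About 9–9.5 N, inside the 6–14 N range |
| Bracket on the bed | Foot slope about 0.006 rad; 1 mm or less off the channel middle (from the wrist picture) |
| Steadiness | Arm pose unchanged to about 0.1 mm over the last second |

**Where readings disagreed:**
- The wrist force along the channel read 12–13 N, about 3 N more than the spring estimate. I put that down to friction on the bed under roughly 15 N of down-load, but did not check it.
- There was also a sideways wrist force of about 4 N, which I did not explain. The bracket still looked centred.
- The pointer showed as only 2–3 pixels in each camera, so that reading is coarse.

I did not re-measure the screwdriver, tape roll and beaker at the end. The arm never went close to any of them.

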